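# Find the stamped cone crate and push it to the dispatch line

### The arm

A 6-joint arm with a two-finger parallel gripper is mounted at the origin on the work surface. World frame = base frame: x ahead of the robot, y to its left, z up, the work surface at z = 0. Lengths are in m, angles in degrees, forces in N, time in s.
With the tool pointing down it reaches from about 0.375 to 0.9 m from the base axis. Payload 3.1 kg.
Tool frame: the origin (TCP) lies at the very end of the fingers, on their centre line; the grasp point (between the pads) lies 19 mm behind it; z points along the fingers, y is the direction in which the jaws open and shut (so a half turn about z gives the same grasp; the last joint's range is limited). The gripper opens to 87 mm and grips with 3 to 60 N. Pads are 19 mm wide; open, the fingers measure 117 mm over their backs; the gripper's body (75 mm by 190 mm) begins 51 mm behind the grasp point.
Start: joints at [56.694, 30.224, 82.088, -0, 67.689, -10.227], TCP at [0.245, 0.575, 0.223] pointing down, gripper open.
Joint ranges: [-176.69, 176.69], [-43.24, 126.21], [12.49, 139.97], [-82, 262], [0, 151.66], [-163.58, 163.58]. Speed limits (degrees/s): [159.86, 159.86, 180, 180, 180, 180].

### API

Orientations are given as a 3x3 rotation matrix whose columns are the frame's x, y, z axes.
In Python, from rig import readout, capture, camera_model, bot, spot_in, regions_of gives the robot as it stands.
- The arm moves only by the tool send_rows, never from a script. Its argument "moves" is a list that holds one entry, the list of rows, each a list of 7 numbers: the turn, a rotation vector about the tool's x, y, z in degrees, then the shift along the tool's x, y, z in cm, then the opening, from -1 (shut) to 1 (fully open). A call has exactly 5 rows; each row shifts and turns the commanded pose from where the row before left it, along the tool's axes as they then stand; what a row does not reach is not made up. A row lasts 1/10 s, in which the tool goes at most 50 mm and 8.59 degrees, less where a joint would pass 70% of its speed; a pose out of reach is approached as far as the arm can. A call with a gripper value outside its range is refused whole. The fingers move at their own pace and stop on an object; the grip force is fixed at half the most. Time passes only in rows, so rows that do not move let the fingers close, or fill a call up. It gives the time, the measured TCP pose, the force and the opening at its end, in the units of the state.
- readout.read_state(): the state, without advancing time (a new reading comes with each control period).
- capture(name): name is "side" or "top"; returns the picture (384x512x3 uint8, blue, green, red); there is no depth.
- camera_model(name): a dict with "camera_matrix" (3x3 intrinsics, pixels), "pose" (4x4, takes a point from camera to world coordinates). Camera axes: x right, y up, looking along -z (the intrinsics and any distortion apply to the point x, -y, -z); pixel columns grow to the right and rows downward; lengths in m; the calibration is good to about 2 mm. A picture is of the moment at which its call begins. camera_model takes no time and is no camera call.
- bot.hand_in(): hands the job in, once; it reports no verdict.
Trained networks look in the newest picture that a camera, given by its name, has taken for a name from the list of things; names that differ only in an ending like _2 or _b are one class to them, and where a whole thing is asked for, a point or a joint stands for the part that bears it (a point fixed in the world has none). Each returns a list of dicts, best first, with "p" (0 to 1); they miss things now and then, are a little off and sometimes report something else, mostly with a low value. They report only what shows in the picture. A call takes as long as a camera call. They do not tell look-alikes from the thing itself.
- spot_in(camera, thing): "location" ([x, y, z] in m, in world coordinates, good to about 4 mm: the middle of the surface that is visible of it).
- regions_of(camera, thing): "mask" (384x512 bool, what is visible of it).
The state is a dict: "time_s": time; "joint_positions": joint angles; "qvel": joint speeds; "tau": joint torques, N m; "position": TCP position; "tcp_rot": TCP orientation; "force": force on the tool from outside, world axes, zero at the start; "moment": the same for the moment, N m; "opening": opening from 0.0 (shut) to 1.0 (fully open).
Only numpy, scipy, OpenCV 4.12 (cv2) and the standard library are available. Lean on these libraries where they do the work, as an engineer would, in place of code of your own. Each camera call takes 0.05 s, during which the arm holds its last target. There are 200 camera calls.

### The job

Tip each of the two green thread crates over onto its side to see which has the orange stamp underneath, then push that crate, still lying on its side, across the table until it lies centred over the yellow dispatch line. Leave the other crate lying off the line. Only push and tip with the fingers: never lift or carry a crate, and do not disturb the other things on the table.

Things in the scene. Friction and masses are not known exactly. Their poses are not given: they have to be found in the camera images.
- crate_a_mid (a point): crate A: middle of one of two identical open-topped green plastic crates, 90 mm deep (own x), 120 mm wide (own y), 140 mm tall (own z, base to mouth), walls and base 5 mm, 0.25 to 0.42 kg, loose. The point is half-way up on the centre line: 70 mm up when standing, 45 mm lying on a 120 mm wide side, 60 mm on a 90 mm side. Starts upright, own x roughly away from the robot
- crate_b_mid (a point): crate B: the other of the two identical crates, same sizes, same kind of point and axes as crate A
- stamp (a point): centre of the stamp: a plain orange disc, 72 mm across, in the middle of the underside of one of the crates (70 mm from that crate's middle, on the base's outer face); hidden while the crate stands; the other crate's underside is plain green
- line_mid (a point): middle of the dispatch line: a yellow stripe painted on the white table between the two crates, 30 mm wide and 560 mm long, flush with the table; own x runs along the stripe (roughly away from the robot), own y across it
- cone_white: bystander, to be left alone: white thread cone, 76 mm across its foot, 135 mm tall; origin at the centre of its underside
- cone_blue: bystander, to be left alone: blue thread cone, 76 mm across its foot, 135 mm tall; origin at the centre of its underside
- cone_black: bystander, to be left alone: black thread cone, 76 mm across its foot, 135 mm tall; origin at the centre of its underside
- mug: bystander, to be left alone: white mug, 80 mm across, 90 mm tall, with a handle; origin at the centre of its underside
- oil_bottle: bystander, to be left alone: clear oil bottle with red cap, 44 mm across, 120 mm tall; origin at the centre of its underside
- screwdriver: bystander, to be left alone: screwdriver lying flat; origin at the middle of its length, on the table
- bobbin_tray: bystander, to be left alone: blue divided bobbin tray, 100 x 100 x 30 mm; origin at the centre of its underside
- crate_a: the whole of crate A; origin at the centre of its underside, axes as its middle. Pushed near the rim along own x it topples; past about 40 degrees it falls by itself onto its side, the underside then facing back where the push came from. Lying, it slides when pushed low
- crate_b: the whole of crate B; origin at the centre of its underside, axes as its middle; behaves as crate A
There are look-alikes about, which are no part of the job. Leave any purple or red look-alike of the crate_b alone.

How it is judged (in metres and radians):
On the way, in this order (a step that is already met when the one before it is completed fails the run):
1. one crate lies on its side ((angle between crate_a_mid's own z axis and vertical between 1.4 and 1.75 rad or angle between crate_b_mid's own z axis and vertical between 1.4 and 1.75 rad)), for 0.2 s.
2. both crates lie on their sides (angle between crate_a_mid's own z axis and vertical between 1.4 and 1.75 rad and angle between crate_b_mid's own z axis and vertical between 1.4 and 1.75 rad), for 0.2 s.
3. the stamped crate, on its side, lies over the dispatch line (y of crate_a_mid in the frame of line_mid between -0.035 and 0.035 m and x of crate_a_mid in the frame of line_mid between -0.26 and 0.26 m and height (world z) of crate_a_mid below 0.07 m and angle between crate_a_mid's own z axis and vertical between 1.4 and 1.75 rad), for 0.2 s.
At the end, for the whole second after the job is handed in: Both crates lie still on their sides; the middle of the stamped crate is within 35 mm of the centre line of the yellow stripe (and between its ends); the middle of the other crate is more than 65 mm from it (all of step 3 and angle between crate_b_mid's own z axis and vertical between 1.4 and 1.75 rad and not (y of crate_b_mid in the frame of line_mid between -0.065 and 0.065 m) and height (world z) of crate_b_mid below 0.07 m and linear speed of each of crate_a, crate_b below 0.02 m/s); the robot touches nothing.
It fails at once if a crate lifted or carried (its middle over 115 mm above the table, or over 85 mm while it is upright or flat on its side) (height (world z) of any of crate_a_mid, crate_b_mid above 0.115 m or (height (world z) of crate_a_mid above 0.085 m and (angle between crate_a_mid's own z axis and vertical below 0.1 rad or angle between crate_a_mid's own z axis and vertical above 1.45 rad)) or (height (world z) of crate_b_mid above 0.085 m and (angle between crate_b_mid's own z axis and vertical below 0.1 rad or angle between crate_b_mid's own z axis and vertical above 1.45 rad))).
It fails at once if the unstamped crate pushed onto the line (its middle within 40 mm of it) (y of crate_b_mid in the frame of line_mid between -0.04 and 0.04 m).
It fails at once if a bystander moved more than 25 mm (distance of any of cone_white, cone_blue, cone_black, mug, oil_bottle, screwdriver, bobbin_tray from where it was at the start of the episode above 0.025 m).
It also fails if it takes over 61 s, if anything falls off the work surface, if the arm or the gripper's body presses on something with over 40 N, if the wrist force passes 120 N, or if a joint passes its speed limit or range.

## Working session

There is one attempt and no reset: what is moved stays moved. The work goes in short steps, Python scripts to look and compute and a tool call to move; the robot and the scene stay as the last step left them, time stands still between calls to the robot, and variables do not carry over. Pictures are saved under pics/ and viewed, about 8 in all and at most 12, crops included, and the job is handed in when it is done.

Besides the shell and the picture viewer there is one more tool, called after "Request:" in YAML: its name, and indented under it one key for each argument. send_rows: Moves the arm, as the interface text tells. Its arguments: {"type":"object","properties":{"moves":{"type":"array","items":{"type":"array","items":{"type":"array","items":{"type":"number"}}}}},"required":["moves"]}

```bash
ls; mkdir -p pics
python3 - <<'E'
from rig import readout, capture, camera_model, bot, spot_in, regions_of
import cv2,numpy as np
s=readout.read_state();print(s['time_s'],s['position'],np.round(s['tcp_rot'],2),s['opening'])
for c in("top","side"):
    cv2.imwrite(f"pics/{c}0.png",capture(c)); m=camera_model(c);print(c,np.round(m['camera_matrix'],1).tolist(),np.round(m['pose'],3).tolist(),[k for k in m])
    for t in("crate_a","line_mid","cone_white","cone_blue","cone_black","mug","oil_bottle","screwdriver","bobbin_tray"):
        print(c,t,[(np.round(d['location'],3).tolist(),round(d['p'],2)) for d in spot_in(c,t)])
E
```

```text
pics
0.0 [0.2445562  0.57437586 0.22157749] [[-0.92  0.39 -0.  ]
 [ 0.39  0.92 -0.  ]
 [ 0.   -0.   -1.  ]] 0.9963266126215526
top [[419.0, 0.0, 259.5], [0.0, 419.0, 186.5], [0.0, 0.0, 1.0]] [[-0.014, 0.997, -0.079, 0.441], [-1.0, -0.015, -0.014, -0.001], [-0.015, 0.079, 0.997, 1.344], [0.0, 0.0, 0.0, 1.0]] ['camera_matrix', 'pose']
top crate_a [([0.601, 0.215, 0.05], 0.92), ([0.254, -0.472, 0.07], 0.84), ([0.604, -0.246, 0.05], 0.75), ([0.794, 0.252, 0.072], 0.7), ([0.793, -0.11, 0.018], 0.68)]
top line_mid [([0.537, -0.009, 0.002], 0.75)]
top cone_white [([0.63, 0.383, 0.08], 0.63), ([0.454, 0.494, 0.043], 0.23)]
top cone_blue [([0.624, -0.391, 0.077], 0.9), ([0.534, -0.006, 0.0], 0.69), ([0.598, 0.215, 0.047], 0.2)]
top cone_black [([0.43, -0.473, 0.079], 0.9)]
top mug [([0.456, 0.494, 0.043], 0.69), ([0.607, -0.242, 0.047], 0.44), ([0.6, 0.215, 0.048], 0.34)]
top oil_bottle [([0.584, -0.5, 0.078], 0.62)]
top screwdriver [([0.792, -0.113, 0.02], 0.58), ([0.581, -0.5, 0.077], 0.15)]
top bobbin_tray [([0.766, 0.085, 0.003], 0.61)]
side [[456.5, 0.0, 251.9], [0.0, 456.5, 188.5], [0.0, 0.0, 1.0]] [[0.565, 0.469, -0.679, -0.44], [-0.825, 0.324, -0.463, -0.676], [0.003, 0.822, 0.57, 0.901], [0.0, 0.0, 0.0, 1.0]] ['camera_matrix', 'pose']
side crate_a [([0.548, 0.187, 0.091], 0.95), ([0.771, 0.222, 0.103], 0.87), ([0.232, -0.463, 0.088], 0.73), ([0.559, -0.239, 0.092], 0.67), ([0.243, -0.281, 0.094], 0.61)]
side line_mid [([0.479, -0.006, -0.0], 0.98), ([0.573, -0.511, 0.061], 0.61)]
side cone_white [([0.619, 0.381, 0.063], 0.68), ([0.611, -0.409, 0.058], 0.43)]
side cone_blue [([0.612, -0.406, 0.057], 0.72)]
side cone_black [([0.407, -0.498, 0.057], 0.66)]
side mug [([0.443, 0.474, 0.062], 0.89)]
side oil_bottle [([0.574, -0.513, 0.061], 0.83), ([0.759, 0.079, 0.019], 0.37)]
side screwdriver [([0.832, -0.117, 0.023], 0.63)]
side bobbin_tray [([0.76, 0.081, 0.02], 0.6)]
```

View pics/top0.png

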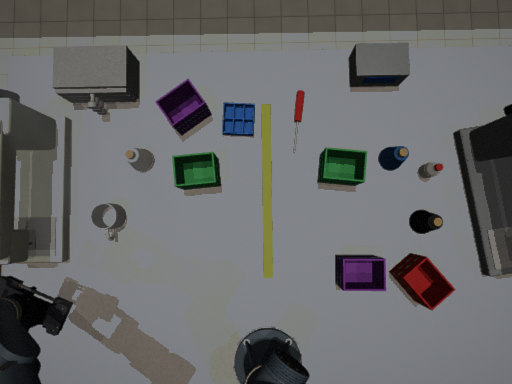

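View pics/side0.png

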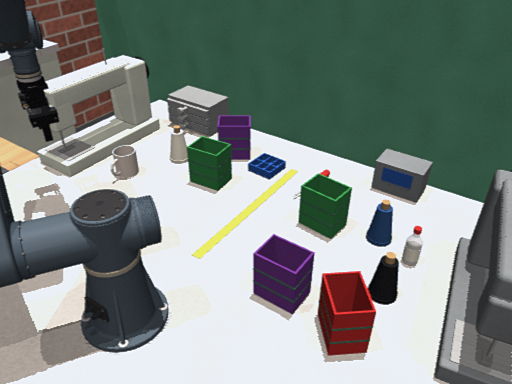

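Both views show the green crates at top pixels (196,171) and (343,166), with the line around column 267. A purple look-alike sits just behind the left crate at (183,106), and the screwdriver is at (297,120). So the left crate should tip towards the robot. The right one can tip away, which leaves its underside visible.

```bash
cat > h.py <<'E'
from rig import readout, capture, camera_model, bot, spot_in, regions_of
import cv2,numpy as np
from scipy.optimize import minimize
def proj(c,P):
    m=camera_model(c);T=np.linalg.inv(m['pose']);p=np.c_[P,np.ones(len(P))]@T.T
    q=np.c_[p[:,0],-p[:,1],-p[:,2]]@m['camera_matrix'].T
    return q[:,:2]/q[:,2:]
def ray(c,uv,z):
    m=camera_model(c);d=np.linalg.solve(m['camera_matrix'],np.c_[uv,np.ones(len(uv))].T).T*[1,-1,-1]@m['pose'][:3,:3].T
    o=m['pose'][:3,3];return o+d*((z-o[2])/d[:,2])[:,None]
def green(im):
    h=cv2.cvtColor(im,cv2.COLOR_BGR2HSV);return cv2.inRange(h,(45,90,30),(80,255,255))
def fit(mask,dims,x0):
    """box dims (x,y,z) on the table, top view: x,y,yaw(deg)"""
    C=np.array([[a,b,c] for a in(-.5,.5) for b in(-.5,.5) for c in(0,1)])*dims
    def cost(v):
        t=np.radians(v[2]);R=np.array([[np.cos(t),-np.sin(t),0],[np.sin(t),np.cos(t),0],[0,0,1]])
        hull=cv2.convexHull((proj("top",C@R.T+[v[0],v[1],0])*64).round().astype(np.int32))
        im=np.zeros(mask.shape,np.uint8);cv2.fillConvexPoly(im,hull,255,cv2.LINE_AA,6)
        return np.abs(im.astype(float)-mask).sum()/255
    r=minimize(cost,x0,method='Nelder-Mead',options=dict(initial_simplex=np.array(x0)+np.array([[0,0,0],[.02,0,0],[0,.02,0],[0,0,8]])))
    return np.round(r.x,4).tolist(),round(r.fun)
def blobs(im):
    n,l,s,_=cv2.connectedComponentsWithStats(green(im))
    return [(cv2.morphologyEx((l==i).astype(np.uint8)*255,cv2.MORPH_CLOSE,np.ones((5,5))),s[i]) for i in range(1,n) if s[i,4]>300]
def line(im):
    h=cv2.cvtColor(im,cv2.COLOR_BGR2HSV);v,u=np.nonzero(cv2.inRange(h,(22,120,90),(35,255,255)))
    P=ray("top",np.c_[u,v],0)[:,:2].astype(np.float32);return cv2.fitLine(P,cv2.DIST_HUBER,0,.01,.01).ravel().round(4),P.min(0),P.max(0)
def st():
    s=readout.read_state();print(s['time_s'],np.round(s['position'],4),np.round(s['tcp_rot'],3).tolist(),np.round(s['force'],1))
E
python3 - <<'E'
from h import *
im=cv2.imread('pics/top0.png')
print(line(im))
for m,s in blobs(im):
    print(s); 
    if s[1]>130 and s[1]<185: print(fit(m,(.09,.12,.14),[.6,.215 if s[0]<260 else -.245,0]))
h=cv2.cvtColor(im,cv2.COLOR_BGR2HSV)
n,l,s,_=cv2.connectedComponentsWithStats(cv2.inRange(h,(135,60,40),(165,255,255)))
for i in range(1,n):
    if s[i,4]>300: print('purple',fit((l==i).astype(np.uint8)*255,(.09,.12,.14),[.79,.25,30] if s[i,0]<260 else [.3,-.28,0]))
st()
E
```

```text
(array([ 1.000e+00, -3.000e-04,  5.334e-01, -5.200e-03], dtype=float32), array([ 0.2599028 , -0.01876182], dtype=float32), array([0.8145439 , 0.00826431], dtype=float32))
[320 148  47  35 990]
([0.5983, -0.2321, -2.3438], 734)
[ 172  152   46   36 1013]
([0.5922, 0.2064, 2.3586], 644)
purple ([0.7911, 0.2475, 37.5699], 1205)
purple ([0.2802, -0.2765, -2.6463], 947)
1.0 [0.2449 0.575  0.2226] [[-0.92, 0.392, -0.0], [0.392, 0.92, 0.0], [0.0, 0.0, -1.0]] [-0.1  0.3 -0.2]
```

Run:
```python
from h import *
im=capture("top");R=regions_of("top","crate_a")
for d in R:
    m=d['mask'].astype(np.uint8)*255;v,u=np.nonzero(m)
    x=u.mean();y=v.mean()
    x0=[.6,.21,2] if abs(x-196)<15 else [.6,-.24,-2] if abs(x-343)<15 else [.79,.25,30] if abs(x-183)<15 and y<130 else None
    print(round(x),round(y),round(d['p'],2),m.sum()//255, x0 and fit(m,(.09,.12,.14),x0))
crop=cv2.resize(im[60:240,140:420],None,fx=2.8,fy=2.8,interpolation=cv2.INTER_CUBIC);cv2.imwrite('pics/crop1.png',crop)
```

```text
422 280 0.9 2083 None
183 107 0.73 1714 ([0.5109, 0.0177, 68.6537], 3113)
342 166 0.56 1658 ([0.598, -0.2324, -6.1016], 111)
196 171 0.55 1523 ([0.5915, 0.2049, 2.94], 166)
360 272 0.55 1755 None
108 218 0.26 871 None
```

View pics/crop1.png

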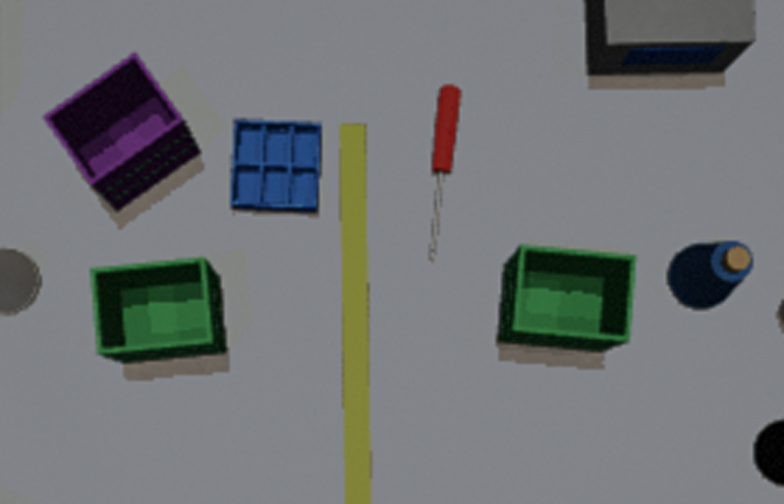

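The crop shows the left crate at about (0.592, 0.205) with yaw +3°, and the right crate at about (0.598, −0.232) with yaw −6°. There is about 80 mm free behind the left crate. I'll move the arm behind it.

Request:
send_rows:
  moves:
    - [[0,0,-6.5,0,0,0,-1],[0,0,-6.5,0,0,0,-1],[0,0,-6.5,0,0,0,-1],[0,0,-6.5,0,0,0,-1],[0,0,0,-3,-2.9,0,-1]]

```text
time_s: 1.6
position: [0.2737, 0.5499, 0.2226]
tcp_rot: [[-0.998, -0.058, -0.001], [-0.058, 0.998, 0.002], [0.001, 0.002, -1.0]]
force: [0.7, 0.9, 0.0]
opening: 0.631
```

Request:
send_rows:
  moves:
    - [[0,0,0,-3,-2.9,0,-1],[0,0,0,-3,-2.9,0,-1],[0,0,0,-3,-2.9,0,-1],[0,0,0,-3,-2.9,0,-1],[0,0,0,-3,-2.9,0,-1]]

```text
time_s: 2.1
position: [0.4348, 0.4092, 0.2227]
tcp_rot: [[-0.999, -0.051, 0.0], [-0.051, 0.999, 0.0], [-0.0, 0.0, -1.0]]
force: [-0.0, 0.4, -0.0]
opening: 0.17
```

Request:
send_rows:
  moves:
    - [[0,0,0,-3,-2.9,0,-1],[0,0,0,-3,-2.9,0,-1],[0,0,0,-3,-2.9,0,-1],[0,0,0,-3,-2.9,0,-1],[0,0,0,-3,-2.9,0,-1]]

```text
time_s: 2.6
position: [0.592, 0.2719, 0.2226]
tcp_rot: [[-0.999, -0.051, 0.0], [-0.051, 0.999, 0.0], [-0.0, 0.0, -1.0]]
force: [1.3, 0.2, -0.4]
opening: 0.005
```

Request:
send_rows:
  moves:
    - [[0,0,0,-2.6,-2.2,0,-1],[0,0,0,-2.6,-2.2,0,-1],[0,0,0,-2.4,-2.1,0,-1],[0,0,0,0,0,0,-1],[0,0,0,0,0,4,-1]]

```text
time_s: 3.1
position: [0.6753, 0.2122, 0.1884]
tcp_rot: [[-0.999, -0.049, 0.014], [-0.049, 0.999, 0.003], [-0.014, 0.002, -1.0]]
force: [1.1, 0.1, 0.5]
opening: 0.002
```

Request:
send_rows:
  moves:
    - [[0,0,0,0,0,3,-1],[0,0,0,0,0,2.4,-1],[0,0,0,0,0,0,-1],[0,0,0,0.8,0,0,-1],[0,0,0,0.8,0,0,-1]]

```text
time_s: 3.6
position: [0.6544, 0.2118, 0.1304]
tcp_rot: [[-0.999, -0.051, 0.003], [-0.051, 0.999, 0.001], [-0.003, 0.0, -1.0]]
force: [0.6, -0.6, 0.5]
opening: 0.007
```

Request:
send_rows:
  moves:
    - [[0,0,0,1,0,0,-1],[0,0,0,1,0,0,-1],[0,0,0,1,0,0,-1],[0,0,0,1,0,0,-1],[0,0,0,0,0,0,-1]]

```text
time_s: 4.1
position: [0.6117, 0.2093, 0.1286]
tcp_rot: [[-0.999, -0.051, -0.003], [-0.051, 0.999, -0.0], [0.003, -0.0, -1.0]]
force: [0.4, 0.4, 0.2]
opening: 0.005
```

Run:
```python
from h import *
st();cv2.imwrite('pics/s2.png',cv2.resize(np.hstack([capture("side")[90:260,130:330],capture("top")[90:260,130:330]]),None,fx=2,fy=2))
```

```text
4.1 [0.6117 0.2093 0.1286] [[-0.999, -0.051, -0.003], [-0.051, 0.999, -0.0], [0.003, -0.0, -1.0]] [0.4 0.4 0.2]
```

View pics/s2.png

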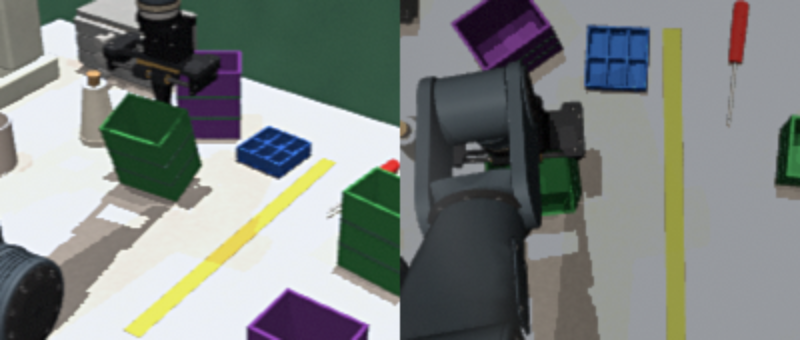

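The left crate is tipping towards the robot by about 25° and isn't sliding. I'll keep pushing.

Request:
send_rows:
  moves:
    - [[0,0,0,1.2,0,0,-1],[0,0,0,1.2,0,0,-1],[0,0,0,1.2,0,0,-1],[0,0,0,1.2,0,0,-1],[0,0,0,1,0,0,-1]]

```text
time_s: 4.7
position: [0.5549, 0.2062, 0.1279]
tcp_rot: [[-0.999, -0.051, -0.002], [-0.051, 0.999, -0.0], [0.002, -0.0, -1.0]]
force: [0.8, -0.4, -0.5]
opening: 0.001
```

Request:
send_rows:
  moves:
    - [[0,0,0,0.5,0,0,-1],[0,0,0,0,0,0,-1],[0,0,0,0,0,-3,-1],[0,0,0,0,0,-4,-1],[0,0,0,0,0,-3,-1]]

```text
time_s: 5.2
position: [0.5524, 0.2062, 0.2304]
tcp_rot: [[-0.999, -0.051, 0.002], [-0.051, 0.999, 0.0], [-0.002, 0.0, -1.0]]
force: [0.5, -0.0, 1.2]
opening: 0.005
```

Run:
```python
from h import *
st();cv2.imwrite('pics/s3.png',cv2.resize(np.hstack([capture("side")[90:260,130:330],capture("top")[90:260,130:330]]),None,fx=2,fy=2))
```

```text
5.2 [0.5524 0.2062 0.2304] [[-0.999, -0.051, 0.002], [-0.051, 0.999, 0.0], [-0.002, 0.0, -1.0]] [ 0.5 -0.   1.2]
```

View pics/s3.png

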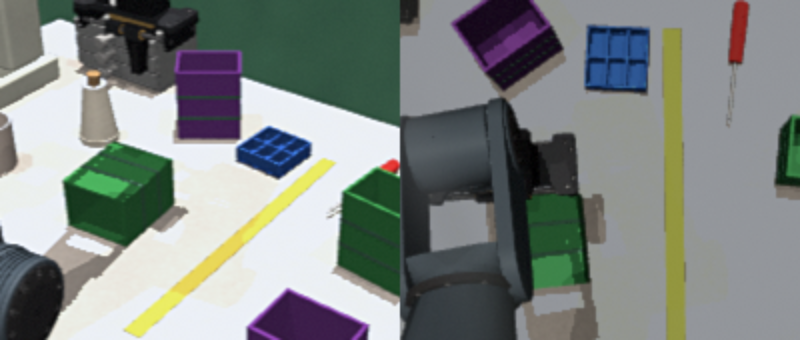

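The left crate now lies on its side, mouth towards the robot. The right crate is next. I'll push it away so its underside faces the cameras.

Request:
send_rows:
  moves:
    - [[0,0,4.5,0,0,0,-1],[0,0,4.5,0,0,0,-1],[0,0,0,-0.1,-4.3,0,-1],[0,0,0,-0.1,-4.3,0,-1],[0,0,0,-0.1,-4.3,0,-1]]

```text
time_s: 5.8
position: [0.5401, 0.0764, 0.2275]
tcp_rot: [[-0.995, 0.105, -0.001], [0.105, 0.995, -0.0], [0.001, -0.0, -1.0]]
force: [0.7, 0.1, -0.1]
opening: 0.008
```

Request:
send_rows:
  moves:
    - [[0,0,0,-0.1,-4.3,0,-1],[0,0,0,-0.1,-4.3,0,-1],[0,0,0,-0.1,-4.3,0,-1],[0,0,0,-0.1,-4.3,0,-1],[0,0,0,-0.1,-4.3,0,-1]]

```text
time_s: 6.3
position: [0.5222, -0.1386, 0.2276]
tcp_rot: [[-0.994, 0.106, -0.001], [0.106, 0.994, 0.001], [0.001, 0.0, -1.0]]
force: [-0.2, -0.2, -0.3]
opening: 0.004
```

Request:
send_rows:
  moves:
    - [[0,0,0,-0.1,-4.3,0,-1],[0,0,0,-0.1,-4.3,0,-1],[0,0,0,0,0,0,-1],[0,0,0,0,0,0,-1],[0,0,0,0,0,3,-1]]

```text
time_s: 6.8
position: [0.518, -0.2234, 0.201]
tcp_rot: [[-0.994, 0.106, 0.007], [0.106, 0.994, -0.004], [-0.007, -0.003, -1.0]]
force: [0.9, -0.1, -0.0]
opening: 0.004
```

Request:
send_rows:
  moves:
    - [[0,0,0,0,0,4,-1],[0,0,0,0,0,2.9,-1],[0,0,0,0,0,0,-1],[0,0,0,-1.2,0,0,-1],[0,0,0,-1.2,0,0,-1]]

```text
time_s: 7.3
position: [0.5418, -0.2253, 0.1313]
tcp_rot: [[-0.994, 0.105, 0.003], [0.105, 0.994, -0.002], [-0.003, -0.002, -1.0]]
force: [1.2, -0.4, 0.1]
opening: 0.003
```

Request:
send_rows:
  moves:
    - [[0,0,0,-1,0,0,-1],[0,0,0,-1,0,0,-1],[0,0,0,-1,0,0,-1],[0,0,0,-1,0,0,-1],[0,0,0,-1,0,0,-1]]

```text
time_s: 7.8
position: [0.5902, -0.2306, 0.1298]
tcp_rot: [[-0.994, 0.106, 0.001], [0.106, 0.994, -0.0], [-0.001, -0.0, -1.0]]
force: [-0.5, 0.8, 1.1]
opening: 0.005
```

Request:
send_rows:
  moves:
    - [[0,0,0,-1.2,0,0,-1],[0,0,0,-1.2,0,0,-1],[0,0,0,-1.2,0,0,-1],[0,0,0,-1.2,0,0,-1],[0,0,0,-0.3,0,0,-1]]

```text
time_s: 8.3
position: [0.6418, -0.2362, 0.1294]
tcp_rot: [[-0.994, 0.106, 0.002], [0.106, 0.994, -0.001], [-0.002, -0.0, -1.0]]
force: [-0.4, -0.4, -0.2]
opening: 0.008
```

Request:
send_rows:
  moves:
    - [[0,0,0,0,0,0,-1],[0,0,0,0,0,-2,-1],[0,0,0,2,0,-4,-1],[0,0,0,4.5,0,0,-1],[0,0,0,4.5,0,0,-1]]

```text
time_s: 8.8
position: [0.53, -0.2244, 0.1909]
tcp_rot: [[-0.994, 0.105, 0.003], [0.105, 0.994, -0.002], [-0.003, -0.002, -1.0]]
force: [-1.2, 0.3, 0.7]
opening: 0.005
```

Run:
```python
from h import *
st();cv2.imwrite('pics/s4.png',cv2.resize(np.hstack([capture("side")[90:290,130:430],capture("top")[50:250,130:430]]),None,fx=1.33,fy=1.33))
for c in("side","top"): print([(np.round(d['location'],3).tolist(),round(d['p'],2)) for d in spot_in(c,"stamp")])
```

```text
8.8 [ 0.53   -0.2244  0.1909] [[-0.994, 0.105, 0.003], [0.105, 0.994, -0.002], [-0.003, -0.002, -1.0]] [-1.2  0.3  0.7]
[([0.449, 0.182, 0.074], 0.67)]
[([0.474, 0.192, 0.092], 0.97), ([0.71, -0.235, 0.087], 0.37)]
```

View pics/s4.png

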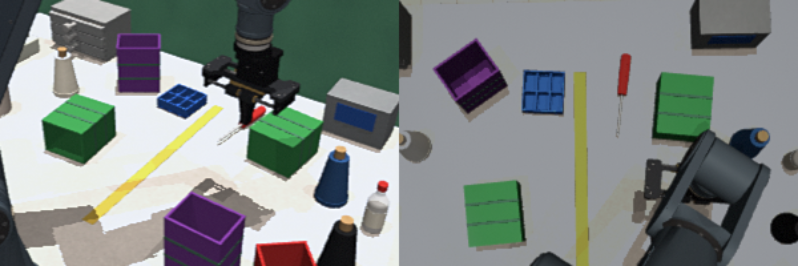

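The right crate lies with its underside facing −x, at about (265,150) in the left half of the picture, and it looks plain green. I'll check the colours on that face and measure both crates.

Run:
```python
from h import *
im=capture("top")
for d in regions_of("top","crate_a"):
    m=d['mask'].astype(np.uint8)*255;v,u=np.nonzero(m);w=ray("top",[[u.mean(),v.mean()]],.07)[0]
    c=im[m>0].mean(0)
    if c[1]>1.3*max(c[0],c[2]): print(w.round(3),m.sum()//255,fit(m,(.14,.12,.09),[w[0],w[1],0]))
s=capture("side");h=cv2.cvtColor(s,cv2.COLOR_BGR2HSV);o=cv2.inRange(h,(3,120,60),(18,255,255))
# underside face of right crate
F=np.array([[.65,-.20,.03],[.65,-.20,.06],[.65,-.23,.045],[.65,-.26,.03],[.65,-.26,.06]])
for q in proj("side",F): print(q.round(),s[int(q[1]),int(q[0])])
n,l,t,c=cv2.connectedComponentsWithStats(o);print(t[t[:,4]>20],c[t[:,4]>20].round())
for k in([.485,.14,.045],[.56,.2,.045]):print(proj("side",np.array([k])).round())
b=s[150:270,280:400];cv2.imwrite('pics/s5.png',cv2.resize(b,None,fx=4,fy=4,interpolation=cv2.INTER_CUBIC))
```

```text
[0.474 0.195 0.07 ] 1917 ([0.4735, 0.1953, 6.4028], 209)
[ 0.714 -0.24   0.07 ] 2058 ([0.7138, -0.2441, -6.6581], 225)
[321. 204.] [38 72 28]
[322. 196.] [37 71 28]
[330. 204.] [37 70 28]
[338. 211.] [37 68 29]
[339. 203.] [35 66 27]
[[     0      0    512    384 192960]
 [     0      0     36     12    288]
 [    39      0     13      3     25]
 [    61      0     34     15    345]
 [    20      4     40     21    499]
 [    83     11     15     13    135]
 [     0     13     20     16    234]
 [    45     15     36     19    385]
 [    16     25     28     12    182]
 [    68     25     32     19    338]
 [    47     34     20     13    125]
 [    89     39     14     13    131]
 [    57     44     30     19    315]
 [    74     53     29     17    227]
 [    61     63     12     11     83]
 [    74    100     13     13     96]
 [    75    114      8     12     45]
 [   382    202      8      8     29]] [[259. 194.]
 [ 14.   4.]
 [ 44.   1.]
 [ 76.   5.]
 [ 39.  14.]
 [ 90.  17.]
 [  9.  21.]
 [ 63.  24.]
 [ 33.  31.]
 [ 83.  34.]
 [ 59.  40.]
 [ 95.  45.]
 [ 72.  53.]
 [ 88.  61.]
 [ 66.  68.]
 [ 80. 106.]
 [ 79. 119.]
 [385. 206.]]
[[205. 190.]]
[[205. 174.]]
```

View pics/s5.png

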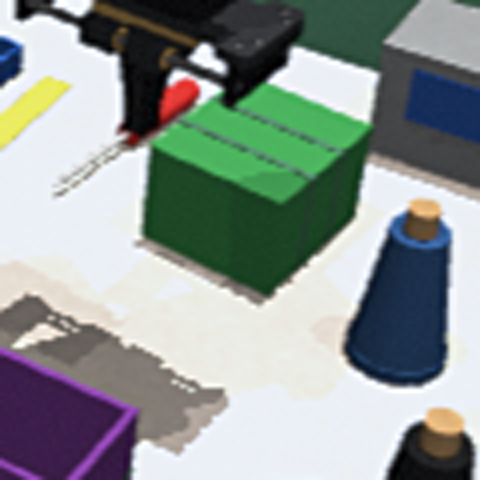

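The underside of the right crate is plain, so the left crate is the stamped one. It lies at (0.4735, 0.195) with yaw 6.4°. I'll turn the tool so the jaws open along world x, and approach its +y side.

Request:
send_rows:
  moves:
    - [[0,0,8.4,0,0,-1,1],[0,0,8.4,0,0,-1,1],[0,0,8.4,0,0,0,1],[0,0,8.4,0,0,0,1],[0,0,8.4,0,0,0,1]]

```text
time_s: 9.65
position: [0.532, -0.2246, 0.2096]
tcp_rot: [[-0.664, 0.748, 0.001], [0.748, 0.664, -0.001], [-0.001, 0.0, -1.0]]
force: [0.2, 0.3, -0.3]
opening: 0.376
```

Request:
send_rows:
  moves:
    - [[0,0,8.4,0,0,0,1],[0,0,8.4,0,0,0,1],[0,0,8.4,0,0,0,1],[0,0,8.4,0,0,0,1],[0,0,8.4,0,0,0,1]]

```text
time_s: 10.15
position: [0.5319, -0.2246, 0.2094]
tcp_rot: [[0.007, 1.0, 0.001], [1.0, -0.007, -0.001], [-0.001, 0.001, -1.0]]
force: [-0.2, 0.2, -0.5]
opening: 0.833
```

Request:
send_rows:
  moves:
    - [[0,0,0,4.5,-0.5,0,1],[0,0,0,4.5,-0.5,0,1],[0,0,0,4.5,-0.5,0,1],[0,0,0,4.5,-0.5,0,1],[0,0,0,4.5,-0.5,0,1]]

```text
time_s: 10.65
position: [0.5071, 0.0025, 0.2097]
tcp_rot: [[0.001, 1.0, 0.002], [1.0, -0.001, -0.0], [-0.0, 0.002, -1.0]]
force: [0.9, -0.2, -0.0]
opening: 0.998
```

Request:
send_rows:
  moves:
    - [[0,0,0,4.5,-0.5,0,1],[0,0,0,4.5,-0.5,0,1],[0,0,0,4.5,-0.5,0,1],[0,0,0,4.5,-0.5,0,1],[0,0,0,4.5,-0.5,0,1]]

```text
time_s: 11.15
position: [0.4821, 0.2285, 0.2096]
tcp_rot: [[0.001, 1.0, 0.002], [1.0, -0.001, 0.0], [0.0, 0.002, -1.0]]
force: [1.0, -0.4, -0.4]
opening: 0.995
```

Request:
send_rows:
  moves:
    - [[0,0,0,4,-0.3,0,1],[0,0,0,3.7,-0.3,0,1],[0,0,0,0,0,0,1],[0,0,0,0,0,4.5,1],[0,0,0,0,0,4.5,1]]

```text
time_s: 11.65
position: [0.4777, 0.3043, 0.1199]
tcp_rot: [[-0.0, 1.0, 0.006], [1.0, 0.0, 0.002], [0.002, 0.006, -1.0]]
force: [0.1, -0.7, -0.9]
opening: 1.001
```

Request:
send_rows:
  moves:
    - [[0,0,0,0,0,4.5,1],[0,0,0,0,0,2.8,1],[0,0,0,0,0,1,1],[0,0,0,0,0,0,1],[0,0,0,0,0,0,1]]

```text
time_s: 12.15
position: [0.4767, 0.3033, 0.0375]
tcp_rot: [[0.002, 1.0, 0.002], [1.0, -0.002, 0.001], [0.001, 0.002, -1.0]]
force: [0.1, 0.1, 0.1]
opening: 1.001
```

Request:
send_rows:
  moves:
    - [[0,0,0,-1.5,0,0,1],[0,0,0,-1.5,0,0,1],[0,0,0,-1.2,0,0,1],[0,0,0,-1.2,0,0,1],[0,0,0,-1.2,0,0,1]]

```text
time_s: 12.65
position: [0.4756, 0.236, 0.0372]
tcp_rot: [[0.003, 1.0, 0.001], [1.0, -0.003, 0.001], [0.001, 0.001, -1.0]]
force: [-0.2, 2.9, 1.9]
opening: 1.002
```

Request:
send_rows:
  moves:
    - [[0,0,0,-1.2,0,0,1],[0,0,0,-1.2,0,0,1],[0,0,0,-1.2,0,0,1],[0,0,0,-1.2,0,0,1],[0,0,0,-1.2,0,0,1]]

```text
time_s: 13.15
position: [0.4748, 0.176, 0.0365]
tcp_rot: [[0.001, 1.0, -0.0], [1.0, -0.001, 0.0], [0.0, -0.0, -1.0]]
force: [-0.8, 3.8, 2.5]
opening: 0.999
```

Request:
send_rows:
  moves:
    - [[0,0,0,-1.2,0,0,1],[0,0,0,-1.2,0,0,1],[0,0,0,-1.2,0,0,1],[0,0,0,-1.2,0,0,1],[0,0,0,-1.2,0,0,1]]

```text
time_s: 13.65
position: [0.4747, 0.1159, 0.0365]
tcp_rot: [[0.001, 1.0, -0.0], [1.0, -0.001, -0.0], [-0.0, -0.0, -1.0]]
force: [0.3, 3.1, 0.9]
opening: 1.002
```

Request:
send_rows:
  moves:
    - [[0,0,0,-1,0,0,1],[0,0,0,-1,0,0,1],[0,0,0,-1,0,0,1],[0,0,0,-0.6,0,0,1],[0,0,0,0,0,0,1]]

```text
time_s: 14.15
position: [0.4749, 0.0799, 0.0365]
tcp_rot: [[0.002, 1.0, -0.0], [1.0, -0.002, -0.0], [-0.0, -0.0, -1.0]]
force: [-0.0, 0.1, 1.1]
opening: 0.998
```

```bash
cat > chk.py <<'E'
from h import *
import sys
st();im=capture("top");s=capture("side");cv2.imwrite(sys.argv[1],cv2.resize(np.hstack([s[90:290,130:430],im[50:250,130:430]]),None,fx=1.33,fy=1.33))
for d in regions_of("top","crate_a"):
    m=d['mask'].astype(np.uint8)*255;v,u=np.nonzero(m);w=ray("top",[[u.mean(),v.mean()]],.07)[0]
    c=im[m>0].mean(0)
    if c[1]>1.2*max(c[0],c[2]): print(w.round(3),m.sum()//255,fit(m,(.14,.12,.09),[w[0],w[1],0]))
print(line(im)[0])
E
python3 chk.py pics/s6.png
```

```text
14.15 [0.4749 0.0799 0.0365] [[0.002, 1.0, -0.0], [1.0, -0.002, -0.0], [-0.0, -0.0, -1.0]] [-0.   0.1  1.1]
[ 0.465 -0.011  0.07 ] 1271 ([0.4669, 0.0003, -2.5692], 735)
[ 0.71  -0.241  0.07 ] 2240 ([0.7132, -0.2429, -5.9151], 79)
[ 1.     -0.0011  0.5599 -0.0051]
```

View pics/s6.png

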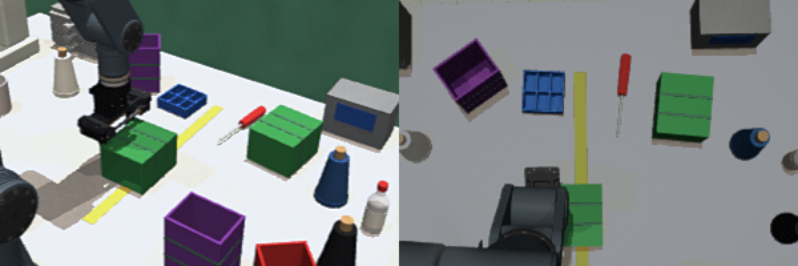

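The stamped crate is almost centred over the line, about 10 mm short. I'll push 1 cm more, then back off and measure.

Request:
send_rows:
  moves:
    - [[0,0,0,-0.5,0,0,1],[0,0,0,-0.5,0,0,1],[0,0,0,-0.2,0,0,1],[0,0,0,0,0,0,1],[0,0,0,1,0,0,1]]

```text
time_s: 14.8
position: [0.4752, 0.0783, 0.0365]
tcp_rot: [[0.003, 1.0, 0.0], [1.0, -0.003, -0.0], [-0.0, 0.0, -1.0]]
force: [-0.7, 0.1, 0.6]
opening: 1.0
```

Request:
send_rows:
  moves:
    - [[0,0,0,3,0,0,1],[0,0,0,4,0,0,1],[0,0,0,4,0,-2,1],[0,0,0,4,0,-4,1],[0,0,0,4,0,-4,1]]

```text
time_s: 15.3
position: [0.4739, 0.2617, 0.1278]
tcp_rot: [[0.0, 1.0, -0.002], [1.0, -0.0, -0.001], [-0.001, -0.002, -1.0]]
force: [2.1, -0.4, 0.2]
opening: 0.999
```

Request:
send_rows:
  moves:
    - [[0,0,0,4,0,-4,1],[0,0,0,4,0,0,1],[0,0,0,4,0,0,1],[0,0,0,0,0,0,1],[0,0,0,0,0,0,1]]

```text
time_s: 15.8
position: [0.4742, 0.3759, 0.1622]
tcp_rot: [[-0.001, 1.0, -0.001], [1.0, 0.001, -0.001], [-0.001, -0.001, -1.0]]
force: [-0.6, 0.7, -0.4]
opening: 1.002
```

```bash
cat >> chk.py <<'E'
for t in("cone_white","cone_blue","cone_black","mug","oil_bottle","screwdriver","bobbin_tray"):
    print(t,[(np.round(d['location'],3).tolist(),round(d['p'],2)) for d in spot_in("top",t)][:2])
E
python3 chk.py pics/s7.png
```

```text
15.8 [0.4742 0.3759 0.1622] [[-0.001, 1.0, -0.001], [1.0, 0.001, -0.001], [-0.001, -0.001, -1.0]] [-0.6  0.7 -0.4]
[ 0.466 -0.001  0.07 ] 1892 ([0.4665, -0.0015, -0.1481], 118)
[ 0.711 -0.242  0.07 ] 2171 ([0.7138, -0.2437, -6.592], 115)
[ 1.00e+00 -7.00e-04  5.59e-01 -5.20e-03]
cone_white [([0.633, 0.381, 0.08], 0.79)]
cone_blue [([0.624, -0.389, 0.079], 0.87)]
cone_black [([0.432, -0.478, 0.074], 0.65)]
mug []
oil_bottle [([0.585, -0.5, 0.079], 0.86), ([0.768, 0.087, 0.003], 0.25)]
screwdriver [([0.608, -0.008, 0.001], 0.67), ([0.792, -0.111, 0.021], 0.6)]
bobbin_tray [([0.764, 0.088, 0.005], 0.84)]
```

View pics/s7.png

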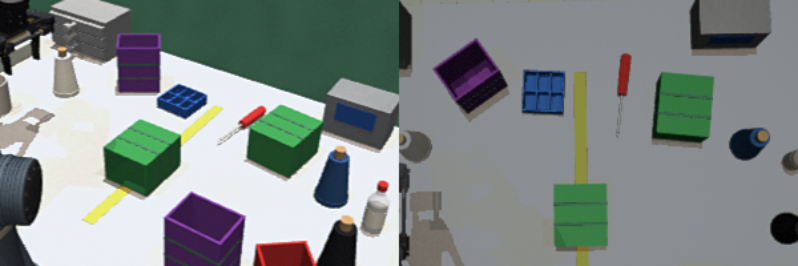

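```bash
python3 -c "
from rig import bot
print(bot.hand_in())"
```

```text
the job is handed in; nothing more can be done
None
```

I tipped both green crates onto their sides, pushed the stamped one over the yellow line, and handed the job in at about 16 s of the 61 s allowed.

- **Which crate is stamped:** I tipped the left crate towards the robot and the right one away from it. The right crate's underside showed plain green in the side camera, so I took the left crate as the stamped one. I never saw the orange stamp itself, because the left crate's underside faced away from both cameras. The stamp finder did report hits on both crates, with the higher scores on the left one. Those points lay on the green top faces, so I did not rely on them.
- **Crate positions:** The stamped crate lies at (0.4665, −0.0015), about 4 mm from the centre of the line and square to it. The other crate lies at (0.714, −0.244), about 240 mm from the line.
- **Bystanders:** All were within about 6 mm of where they started, except the mug, which was not detected in the last top picture. The arm was probably hiding it, and the gripper was not knowingly brought closer than about 4 cm to it, but its position is not confirmed. The screwdriver also drew a false match on the yellow line, but its real position was unchanged.
- **Robot:** The gripper finished raised at a height of 0.16 m, touching nothing.

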